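# Pry up the dispensing machine and shim its front foot

## Task

The black dispensing machine stands too low at the front. With the pry bar laid over the fulcrum block and its tip under the machine's front edge, lever the machine up and park the bar under the lip of the catch so that it stays up by itself, then slide the shim flat under the front foot until you feel it meet the hidden stop, pushing gently. Free the bar, ease the machine down onto the shim without letting it drop, and lay the bar on the bench clear of the machine and the fixture; lift the machine only with the bar, and leave the bottle, jar and cup alone.

Things in the scene. Friction and masses are not known exactly. Their poses are not given: they have to be found in the camera images.
- machine: Heavy (5.5 to 8.5 kg) black bench-top machine, 320 deep (x), 340 wide (y), 197 high, dark grey lid. Tips freely about its rear feet, fixed to the bench; sinks back by its weight. Origin on that tipping axis at bench height, mid-width; x to its rear, z up; front rising is a positive turn about y. Front face at x = -290, flat underside 30 above the bench. Lifting 20 behind the front edge takes 24 to 38 N
- foot (a point): centre of the underside of the machine's only front foot: a round rubber post, 28 in diameter, 30 tall, 35 behind the front face, at y = 15 in the machine's frame. On the bench (height 0) at the start; must rise about 10 to let the shim in with room. Axes as the machine's
- front (a point): point on the lower front edge of the machine, 30 above the bench, about opposite the fulcrum, where the bar goes under; anywhere within 40 either side serves as well. Axes as the machine's
- jig: steel prying fixture fixed to the bench before the machine: fulcrum block, catch and 4 thick base plate. Origin on the bench under the fulcrum; x to the machine, y to the shim's side, z up. Also a hidden low stop, 12 high, 80 wide, on the bench under the machine behind its foot, square to x: near face somewhere 106 to 126 from the origin in x, centred at y = 115 (cannot be measured: feel for it)
- ridge (a point): middle of the fulcrum's rounded top ridge (radius 6, runs 50 along y), 32.5 above the bench; the block under it is 30 x 50. Axes as the fixture's
- catch (a point): middle of the underside of the catch's lip, 42 above the bench: 24 long in x, 38 wide in y, 10 thick, open towards -y; a post 14 thick closes its +y side. It lies 125 before the ridge and 33 to +y. A bar laid over the ridge, levered down level and swung sideways under the lip stays there by load and friction, and holds the foot about 11 up. Axes as the fixture's
- bar_grip (a point): centre of the loose pry bar's black handle: 110 long, 20 wide, 26 high (this point is 13 above its underside). x runs along the bar to the blade's tip, z up. The steel blade is 16 wide, 10 thick, flush with the handle's underside, and ends 290 from this point. 0.40 kg in all, centre of mass 112 ahead of this point
- bar_tip (a point): centre of the blade's end face (5 above the blade's underside). Axes as the bar's
- shim_tab (a point): centre of the upright grip tab of the loose shim: tab 30 along x, 10 thick in y, its top 36 above the shim's underside; this point is 21 above the underside. The shim is a flat aluminium plate 180 long, 36 wide, 7 thick, 0.14 kg; x runs along it to its leading end, 160 ahead of this point
- shim_tip (a point): middle of the shim's leading end, half-way up its thickness. Axes as the shim's
- bottle: bystander: amber glass bottle, 48 diameter, 85 high, loose, origin under its centre
- jar: bystander: white jar, 56 diameter, 55 high, loose, origin under its centre
- cup: bystander: steel cup, 56 diameter, 60 high, loose, origin under its centre
There are look-alikes about, which are no part of the job. Of the things that look like the part that bears shim_tab, the smaller one is meant.

How it is judged:
By the outcome, as a careful person would: the job done as asked, in the order asked, and still so for the second after the job is handed in, with the robot touching nothing.
It also fails if it takes over 72 s, if anything falls off the work surface, if the arm or the gripper's body presses on something with over 40 N, if the wrist force passes 120 N, or if a joint passes its speed limit or range.

## Robot

A 6-joint arm with a two-finger parallel gripper is mounted at the origin on the work surface. World frame = base frame: x ahead of the robot, y to its left, z up, the work surface at z = 0. Lengths are in m, angles in rad, forces in N, time in s.
With the tool pointing down it reaches from about 0.375 to 0.975 m from the base axis. Payload 3.8 kg.
Tool frame: the origin (TCP) lies on the centre line of the jaws, within the pads' length; the fingertips stand 14 mm ahead of it and the grasp point (between the pads) lies 5 mm behind it; z points along the fingers, y is the line along which they close (so a half turn about z gives the same grasp; the last joint's range is limited). The gripper opens to 85 mm and grips with 20 to 120 N. Pads are 22 mm wide; open, the fingers measure 114 mm over their backs; the gripper's body (76 mm by 85 mm) begins 54 mm behind the grasp point. The pads swing forward as they close: fully open they stand 13 mm farther back than shut.
Start: joints at [1.083, 0.264, 1.604, -0, 1.274, -0.037], TCP at [0.294, 0.608, 0.245] pointing down, gripper open.
Joint ranges: [-2.63, 2.63], [-0.94, 2.18], [0.31, 2.57], [-1.31, 4.45], [0, 2.66], [-2.55, 2.55]. Speed limits (rad/s): [2.57, 2.57, 3.14, 3.14, 3.14, 3.14].

## Interface

Orientations are given as a rotation vector (axis times angle).
In Python, from workcell import bot, eyes, spot_in gives the robot as it stands.
- The arm moves only by the tool carry_out, never from a script. Its argument "series" is text: rows parted by semicolons, each of 4 numbers parted by spaces: the shift along the world's x, y, z in m, then the turn about the world's z in degrees. In form: tx ty tz roll; .... A call has 1 to 20 rows; each row shifts and turns the commanded pose from where the row before left it; what a row does not reach is not made up. A row lasts 1/8 s, in which the tool goes at most 62.5 mm and 10.7 degrees, less where a joint would pass 70% of its speed; a pose out of reach is approached as far as the arm can. A call is refused whole if a number of a shift passes 0.0625 or a number of a turn 10.7, either way. A call with a gripper value outside its range is refused whole. "jaw" is the gripper command: -1 is shut, 1 is fully open, values between are in proportion, set as the call begins (left out, the last holds). The fingers move at their own pace and stop on an object; "grip_force" is the grip in N (left out, the last holds). Time passes only in rows, so rows that do not move let the fingers close. It gives the time, the measured TCP pose, the force, the opening and the grip force at its end, in the units of the state.
- bot.read_state(): the state, without advancing time (a new reading comes with each control period).
- eyes.read_camera(name): name is "scene" or "top" or "wrist"; returns (picture, depth): 400x640x3 uint8, blue, green, red; 400x640 float32, m along the optical axis (not along the pixel's ray), 0 where there is no reading.
- eyes.get_calibration(name): a dict with "K" (3x3 intrinsics, pixels), "position" and "rotation" of the camera in the world; the wrist camera has in their place "T_tool_cam" (4x4, takes a point from camera to tool coordinates, whose origin is the TCP and whose axes are the flange's). Camera axes: x right, y down, z forward; pixel columns grow to the right and rows downward; lengths in m; the calibration is good to about 2 mm. A picture is of the moment at which its call begins: read the wrist's pose just before it. get_calibration takes no time and is no camera call.
- bot.finish_job(): hands the job in; it is judged then, once.
Trained networks look in the newest picture that a camera, given by its name, has taken for a name from the list of things; names that differ only in an ending like _2 or _b are one class to them, and where a whole thing is asked for, a point or a joint stands for the part that bears it (a point fixed in the world has none). Each returns a list of dicts, best first, with "score" (0 to 1); they miss things now and then, are a little off and sometimes report something else, mostly with a low value. They report only what shows in the picture. A call takes as long as a camera call. They do not tell look-alikes from the thing itself.
- spot_in(camera, target): "rect" ([centre column, centre row, width, height] in pixels, round what is visible of it).
The state is a dict: "time": time; "q": joint angles; "joint_vel": joint speeds; "joint_torque": joint torques, N m; "tool_pos": TCP position; "tcp_rot": TCP orientation; "wrist_force": force on the tool from outside, world axes, zero at the start; "torque": the same for the moment, N m; "width": opening from 0.0 (shut) to 1.0 (fully open); "grip_force": force on a finger pad.
Only numpy, scipy, OpenCV 4.12 (cv2) and the standard library are available. Lean on these libraries where they do the work, as an engineer would, in place of code of your own. Each camera call takes 0.05 s, during which the arm holds its last target. There are 200 camera calls.

## Working session

There is one attempt and no reset: what is moved stays moved. The work goes in short steps, Python scripts to look and compute and a tool call to move; the robot and the scene stay as the last step left them, time stands still between calls to the robot, and variables do not carry over. Pictures are saved under pics/ and viewed, at most 10 in all, crops included, and the job is handed in when it is done.

Besides the shell and the picture viewer there is one more tool, called after ">>>" by a JSON object that holds its "method" and its "body". carry_out: Moves the arm, as the interface text tells. Its arguments: {"type":"object","properties":{"series":{"type":"string"},"jaw":{"type":"number"},"grip_force":{"type":"number"}},"required":["series"]}

```bash
ls; mkdir -p pics; cat > h.py <<'E'
import numpy as np, cv2
from scipy.spatial.transform import Rotation as R
from workcell import bot, eyes, spot_in
def cam(name):
    s=bot.read_state(); im,d=eyes.read_camera(name); c=eyes.get_calibration(name)
    K=np.array(c["K"])
    if name=="wrist":
        T=np.eye(4);T[:3,:3]=R.from_rotvec(s["tcp_rot"]).as_matrix();T[:3,3]=s["tool_pos"]
        T=T@np.array(c["T_tool_cam"])
    else:
        T=np.eye(4);r=np.array(c["rotation"]);T[:3,:3]=r if r.shape==(3,3) else R.from_rotvec(r).as_matrix();T[:3,3]=c["position"]
    v,u=np.mgrid[0:400,0:640]
    P=np.stack([(u-K[0,2])/K[0,0]*d,(v-K[1,2])/K[1,1]*d,d],-1)@T[:3,:3].T+T[:3,3]
    P[d==0]=np.nan
    return im,d,P,T,K
E
python3 - <<'E'
from h import *
for n in("scene","top"):
    im,d,P,T,K=cam(n);cv2.imwrite(f"pics/{n}0.png",im);np.savez(f"{n}0.npz",im=im,P=P)
    print(n,T.round(3).tolist(),K[0,0])
    for t in("machine","jig","bar_grip","shim_tab","bottle","jar","cup"):
        for r in spot_in(n,t)[:3]:
            c,rr=int(r["rect"][0]),int(r["rect"][1]);print(t,round(r["score"],2),np.round(r["rect"]),P[min(rr,399),min(c,639)].round(3))
print(bot.read_state())
E
```

```text
pics
scene [[0.504, 0.588, -0.633, 1.294], [0.864, -0.352, 0.361, -0.456], [-0.011, -0.728, -0.685, 0.933], [0.0, 0.0, 0.0, 1.0]] 423.99712603172605
machine 0.59 [416. 159. 153. 125.] [0.631 0.257 0.196]
machine 0.25 [195. 271.  32.  55.] [ 0.53  -0.39   0.009]
jig 0.72 [258. 258.  69.  86.] [ 0.577 -0.223  0.008]
jig 0.55 [356. 227.  62.  36.] [0.61  0.079 0.001]
bar_grip 0.91 [257. 260.  65.  88.] [ 0.583 -0.228  0.01 ]
bar_grip 0.28 [357. 225.  60.  36.] [0.612 0.085 0.004]
shim_tab 0.96 [195. 271.  27.  56.] [ 0.529 -0.387  0.006]
shim_tab 0.82 [156. 214.  73.  27.] [ 0.26  -0.42   0.007]
bottle 0.88 [376. 262.  23.  33.] [0.782 0.02  0.058]
bottle 0.59 [416. 157. 155. 127.] [0.62  0.266 0.197]
jar 0.76 [244. 202.  15.  25.] [ 0.382 -0.179  0.04 ]
cup 0.7 [213. 316.  23.  26.] [ 0.685 -0.397  0.011]
top [[-0.01, -0.993, 0.115, 0.271], [-1.0, 0.01, 0.001, -0.008], [-0.002, -0.115, -0.993, 1.916], [0.0, 0.0, 0.0, 1.0]] 517.5759180183912
machine 0.78 [212. 179. 102. 102.] [0.509 0.339 0.191]
jig 0.92 [289. 160.  46.  27.] [0.604 0.089 0.003]
shim_tab 0.93 [428. 250.  53.  48.] [ 0.2
[... 228 characters left out ...]
 0.006]
{'time': 0.8, 'q': array([ 1.08309643e+00,  2.63860313e-01,  1.60397230e+00, -1.81996763e-05,
        1.27372327e+00, -3.69087121e-02]), 'joint_vel': array([ 3.75026379e-04,  1.44772922e-03,  7.51271079e-05, -8.90664729e-04,
       -1.84984693e-03,  1.50674879e-03]), 'joint_torque': array([-6.57062137e-04, -5.14970076e+01, -3.67696381e+01, -2.40282043e-04,
        4.67981463e-04,  2.12133990e-06]), 'tool_pos': array([0.29409521, 0.60756435, 0.24532148]), 'tcp_rot': array([7.02106672e-01, 3.06210469e+00, 4.86924604e-05]), 'wrist_force': array([-0.10559847, -0.10062048, -0.01394792]), 'torque': array([0.01060232, 0.00921971, 0.00812527]), 'grip_force': 0.0, 'width': 0.9970267066852372}
```

View pics/top0.png

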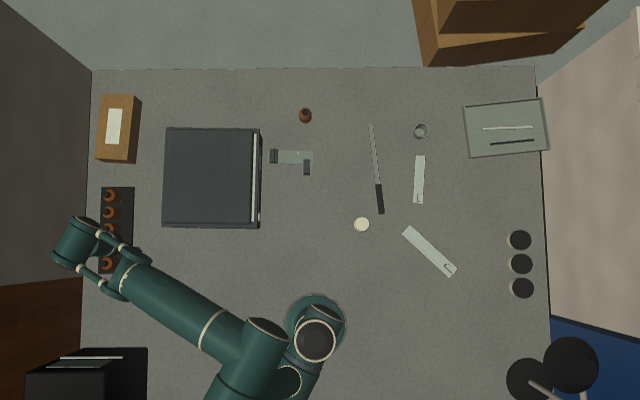

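View pics/scene0.png

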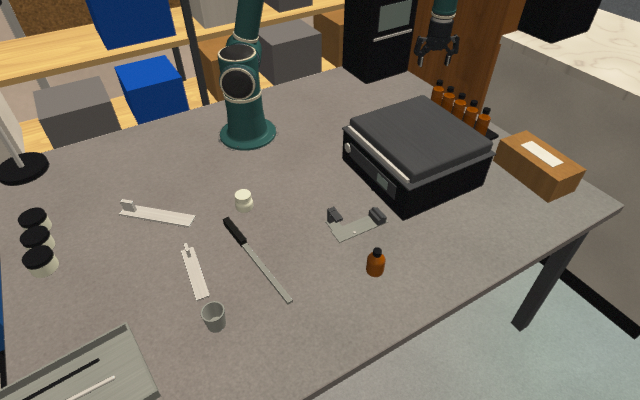

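Top view: the machine is at (212,179) with its front facing right. The fulcrum is at (273,156), the catch at (306,166), and the bar runs from (370,124) to its handle at (380,199).

Things that could be taken for the shim: the short plate at (419,179) and the long plate at (428,250). The smaller one, (419,179), is meant. The sticks in the tray at (510,133) look like the bar but are too short.

```bash
cat > seg.py <<'E'
from h import *
def box(P,lo,hi):
    m=np.all((P>lo)&(P<hi),-1); return m
def obb(p):
    return cv2.minAreaRect((p[:,:2]*1000).astype(np.float32))
E
python3 - <<'E'
from seg import *
for n in("scene","top"):
    z=np.load(f"{n}0.npz");P=z["P"];
    bench=P[box(P,[.35,-.3,-.03],[.8,.0,.03])];print(n,"bench z",np.nanmedian(bench[:,2]),bench[:,2].std())
    def s(name,lo,hi):
        p=P[box(P,lo,hi)]
        if len(p)>5: print(name,len(p),np.round(np.concatenate(obb(p)[:2]),1),round(obb(p)[2],1),"z",np.percentile(p[:,2],[5,50,95]).round(4))
    s("machine top",[.35,.1,.17],[.9,.6,.25])
    s("jig hi",[.5,-.05,.02],[.75,.16,.08])
    s("fulc",[.5,.065,.015],[.75,.16,.08])
    s("catch",[.5,-.05,.02],[.75,.05,.08])
    s("bar",[.42,-.31,.005],[.80,-.19,.05])
    s("handle",[.38,-.31,.017],[.80,-.21,.05])
    s("shim",[.4,-.46,.004],[.62,-.34,.06])
    s("tab",[.4,-.46,.016],[.62,-.34,.06])
    s("shimB tab",[.1,-.6,.016],[.4,-.3,.06])
im=np.load("scene0.npz")["im"]
a=cv2.resize(im[190:310,150:310],(800,600),interpolation=2);cv2.imwrite("pics/c1.png",a)
E
```

```text
scene bench z 0.00012561698542756794 0.0045253740093776935
machine top 7126 [523.7 353.2 311.4 324.4] 88.4 z [0.1753 0.1969 0.1997]
jig hi 289 [598.5  88.1 167.3  55.5] 70.9 z [0.022  0.0405 0.055 ]
fulc 147 [621.1 147.1  25.5  51.9] 90.0 z [0.0163 0.0273 0.0333]
catch 163 [576.9  26.7  25.6  54.9] 89.0 z [0.0273 0.0514 0.0554]
bar 706 [ 582.6 -241.3   93.1  325.1] 89.2 z [0.0062 0.0106 0.0271]
handle 225 [ 457.2 -241.6  110.7   21.9] 6.3 z [0.0194 0.0253 0.0284]
shim 712 [ 510.5 -399.1   88.4  218.3] 87.7 z [0.0046 0.007  0.0276]
tab 47 [ 462.6 -383.7    9.2   28.7] 85.1 z [0.0182 0.0347 0.0381]
shimB tab 128 [ 201.9 -485.3   43.6   15.7] 48.8 z [0.0197 0.0371 0.0484]
top bench z -0.0004339958344119488 0.0061064296311546
machine top 8589 [524.7 348.4 320.6 329.6] 88.5 z [0.1867 0.1955 0.2025]
jig hi 233 [648.   86.3 145.4 204.4] 89.6 z [0.0214 0.0389 0.0581]
fulc 110 [617.1 145.3  51.7  27.4] 1.3 z [0.0185 0.0261 0.0374]
catch 133 [647.6  28.6  30.  204.4] 89.6 z [0.027  0.0505 0.0589]
bar 699 [ 609.8 -249.7  119.1  379.5] 89.9 z [0.0053 0.0092 0.0279]
handle 176 [ 566.3 -232.4  336.2   20.8] 6.1 z [0.0178 0.025  0.0336]
shim 598 [ 510.2 -400.4  213.8  119.5] 0.1 z [0.0042 0.0075 0.0213]
tab 44 [ 489.1 -389.1  161.1   56.1] 17.6 z [0.017  0.0318 0.0408]
shimB tab 127 [ 240.  -451.9  303.7   81.4] 56.9 z [0.0163 0.0208 0.0492]
```

View pics/c1.png

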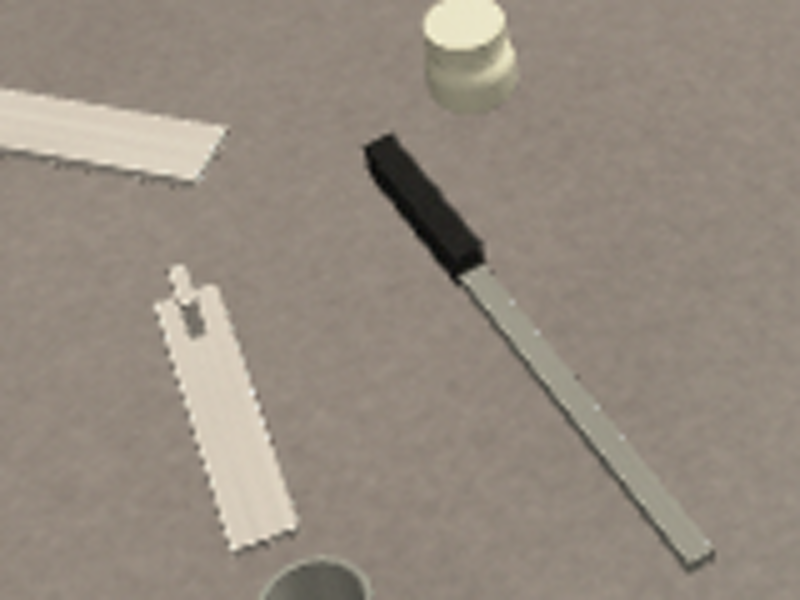

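The crop shows the short plate with its upright tab at its upper end, crop (183,290), and the bar with its black handle at (425,210). I'll move over the jig for a close wrist view.

>>> {"method": "carry_out", "body": {"series": "0.01 -0.02 0.04 -10.6;0.0255 -0.045 0.03 -10.6;0.0255 -0.045 0.03 -10.6;0.0255 -0.045 0 -10.6;0.0255 -0.045 0 -10.6;0.0255 -0.045 0 -10.6;0.0255 -0.045 0 -10.6;0.0255 -0.045 0 -10.6;0.0255 -0.045 0 -10.6;0.0255 -0.045 0 -10.6;0.0255 -0.045 0 -10.6;0.0255 -0.045 0 -10.6;0.02 -0.045 0 -10.6;0.0 -0.03 0 -10.2;0 0 0 0;0 0 0 0", "jaw": 1}}

```text
time: 2.8
tool_pos: [0.6045, 0.018, 0.3453]
tcp_rot: [-3.136, -0.171, -0.0]
wrist_force: [-0.2, 0.4, -0.1]
width: 1.0
grip_force: 0.0
```

```bash
python3 - <<'E'
from h import *
im,d,P,T,K=cam("wrist");cv2.imwrite("pics/w1.png",im);np.savez("w1.npz",im=im,P=P,T=T)
print(T.round(3).tolist(),K[0,0],np.array(eyes.get_calibration("wrist")["T_tool_cam"]).round(3).tolist())
print(bot.read_state()["q"].round(3))
E
```

```text
[[0.108, -0.951, -0.29, 0.678], [-0.994, -0.104, -0.032, 0.026], [0.0, 0.292, -0.957, 0.475], [0.0, 0.0, 0.0, 1.0]] 308.6746831717534 [[-0.0, -0.957, -0.292, 0.074], [1.0, -0.001, 0.001, -0.0], [-0.001, -0.292, 0.957, -0.13], [0.0, 0.0, 0.0, 1.0]]
[-1.100e-02  8.600e-02  1.629e+00  1.000e-03  1.426e+00  1.450e+00]
```

View pics/w1.png

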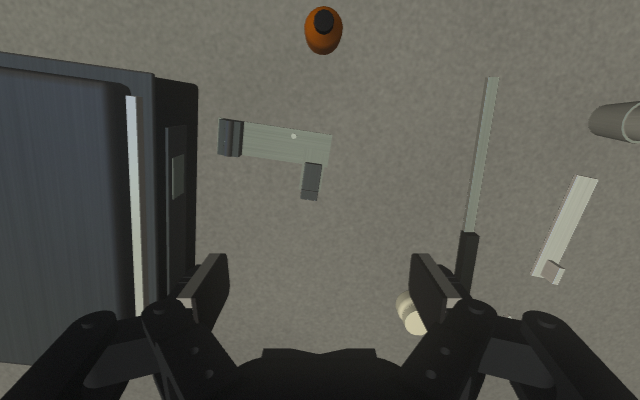

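The wrist view shows the fulcrum at (230,138), the catch at (311,181), the machine's front face at columns 160–197, the bar at (480,160) and the small shim at (570,230).

```bash
python3 - <<'E'
from seg import *
z=np.load("w1.npz");P=z["P"]
def s(name,lo,hi,clip=0):
    m=box(P,lo,hi).astype(np.uint8); n,l,st,_=cv2.connectedComponentsWithStats(m)
    if n<2: print(name,"none");return
    k=1+np.argmax(st[1:,4]);p=P[l==k];o=obb(p)
    print(name,len(p),"mean",(p.mean(0)*1000).round(1),np.round(o[0]+o[1]+(o[2],),1),"z",(np.percentile(p[:,2],[5,50,95])*1000).round(1))
    return p
print("bench",np.nanmedian(P[box(P,[.5,-.2,-.03],[.8,-.05,.03])][:,2]))
f=s("fulc",[.5,.1,.022],[.75,.17,.06])
s("fulc top",[.5,.1,.029],[.75,.17,.06])
c=s("catch",[.5,-.05,.035],[.75,.06,.08])
s("catch top",[.5,-.05,.048],[.75,.06,.08])
s("plate",[.5,-.05,.0025],[.75,.14,.02])
b=s("bar",[.42,-.32,.006],[.80,-.17,.05])
s("handle",[.38,-.31,.018],[.80,-.19,.05])
sh=s("shim",[.4,-.46,.004],[.62,-.34,.06]); s("tab",[.4,-.46,.017],[.62,-.34,.06])
m=P[box(P,[.40,.1,.04],[.75,.3,.12])]
for a in np.arange(.52,.70,.03):
  for zz in (.04,.06,.09):
    q=m[(abs(m[:,0]-a)<.015)&(abs(m[:,2]-zz)<.01)]
    if len(q)>5: print(a,zz,len(q),np.percentile(q[:,1],[10,50,90]).round(4))
# top surface back-left edges in top cam
for n in("top","scene"):
    Q=np.load(f"{n}0.npz")["P"];q=Q[box(Q,[.3,.15,.18],[.9,.6,.215])]
    print(n,np.percentile(q[:,0],[.5,1,99,99.5]).round(4),np.percentile(q[:,1],[.5,1,99,99.5]).round(4))
E
```

```text
bench 0.0013421697607836902
fulc 786 mean [620.6 148.8  29.4] [619.9 150.   30.8  50.3  87.7] z [26.1 28.4 34. ]
fulc top 303 mean [620.7 148.9  32.4] [620.  150.3  14.9  50.4  85.4] z [29.5 32.6 34.5]
catch 636 mean [576.3  26.6  53.5] [575.2  26.6  23.8  52.2  87.8] z [51.8 53.5 55.7]
catch top 624 mean [575.8  26.6  53.6] [575.2  26.6  23.8  52.2  87.8] z [51.9 53.5 55.8]
plate 3104 mean [615.8  70.    5.4] [596.8  70.4 139.4  94.5  88.6] z [3.7 5.2 7. ]
bar 2815 mean [ 579.9 -227.9   15.1] [ 581.2 -229.4  325.3   21.2    5.9] z [ 8.2 11.7 27.8]
handle 772 mean [ 466.1 -239.7   26.3] [ 458.4 -242.   105.1   21.     5.8] z [20.5 27.  28.6]
shim 2641 mean [ 529.9 -388.3   10.9] [ 529.3 -390.6   39.1  179.5   84.8] z [ 6.2  8.5 34. ]
tab 304 mean [ 460.9 -381.8   30.4] [ 459.5 -384.2   11.9   30.6   85.3] z [18.3 31.6 38. ]
0.52 0.04 47 [0.1928 0.1932 0.1937]
0.52 0.06 115 [0.1928 0.1933 0.1938]
0.52 0.09 127 [0.1897 0.1903 0.1908]
0.55 0.04 55 [0.192  0.1925 0.193 ]
0.55 0.06 121 [0.1921 0.1925 0.193 ]
0.55 0.09 121 [0.1882 0.1895 0.1901]
0.5800000000000001 0.04 60 [0.1914 0.1918 0.1923]
0.5800000000000001 0.06 120 [0.1912 0.1918 0.1922]
0.5800000000000001 0.09 116 [0.1875 0.1881 0.189 ]
0.6100000000000001 0.04 56 [0.1905 0.1911 0.1915]
0.6100000000000001 0.06 135 [0.1905 0.191  0.1915]
0.6100000000000001 0.09 157 [0.1874 0.1878 0.1884]
0.6400000000000001 0.04 66 [0.1898 0.1902 0.1907]
0.6400000000000001 0.06 142 [0.1897 0.1902 0.1907]
0.6400000000000001 0.09 176 [0.1873 0.1897 0.1904]
0.6700000000000002 0.04 67 [0.1891 0.1895 0.1901]
0.6700000000000002 0.06 149 [0.1891 0.1896 0.1901]
0.6700000000000002 0.09 190 [0.1891 0.1896 0.19  ]
top [0.361  0.3634 0.6759 0.6774] [0.2054 0.2079 0.5016 0.5041]
scene [0.3683 0.3712 0.6843 0.6852] [0.2061 0.2071 0.5008 0.5036]
```

>>> {"method": "carry_out", "body": {"series": "-0.025 -0.0434 -0.044 -0.3;-0.025 -0.0434 -0.044 0;-0.025 -0.0434 -0.044 0;-0.025 -0.0434 -0.044 0;-0.025 -0.0434 -0.044 0;-0.0245 -0.0434 -0.044 0;0 0 -0.032 0;0 0 -0.032 0;0 0 0 0;0 0 0 0", "jaw": 0}}

```text
time: 4.1
tool_pos: [0.466, -0.2277, 0.0377]
tcp_rot: [3.134, 0.166, 0.002]
wrist_force: [-9.7, 0.2, 23.8]
width: 0.5
grip_force: 12.1
```

>>> {"method": "carry_out", "body": {"series": "0 0 0 0;0 0 0 0;0 0 0 0;0 0 0 0", "jaw": -1, "grip_force": 20}}

```text
time: 4.6
tool_pos: [0.4698, -0.2344, 0.0419]
tcp_rot: [3.121, 0.17, 0.014]
wrist_force: [-13.7, -18.5, 35.2]
width: -0.003
grip_force: 16.9
```

>>> {"method": "carry_out", "body": {"series": "0.001 0 0.018 0;0.002 0 0.018 0;0.004 0.0005 0.018 0;0.005 0.0005 0.018 0;0.006 0.0005 0.018 0;0.007 0.001 0.018 0;0 0 0 0;0 0 0 0"}}

```text
time: 5.6
tool_pos: [0.489, -0.224, 0.1412]
tcp_rot: [-3.137, -0.161, 0.001]
wrist_force: [-0.0, 0.5, -0.3]
width: 0.002
grip_force: 0.0
```

```bash
python3 - <<'E'
from seg import *
print(bot.read_state()["tool_pos"],bot.read_state()["wrist_force"],bot.read_state()["torque"])
im,d,P,T,K=cam("scene")
m=box(P,[.42,-.30,.004],[.80,-.17,.17])
p=P[m];p=p[p[:,0]>.53]
print(len(p));u,s,v=np.linalg.svd(p-p.mean(0));print("dir",v[0],p.mean(0)); print(p[p[:,0]>p[:,0].max()-.01].mean(0))
a=im[170:330,190:400];cv2.imwrite("pics/s2.png",cv2.resize(a,(788,600)))
E
```

```text
[ 0.48899609 -0.22399432  0.14123128] [-0.00369236  0.46184589 -0.29911141] [ 0.04868619 -0.0428703  -0.03276879]
471
dir [ 0.99904286  0.04370518 -0.00179294] [ 0.64618073 -0.22220918  0.00913997]
[ 0.78969152 -0.26889623  0.0049413 ]
```

View pics/s2.png

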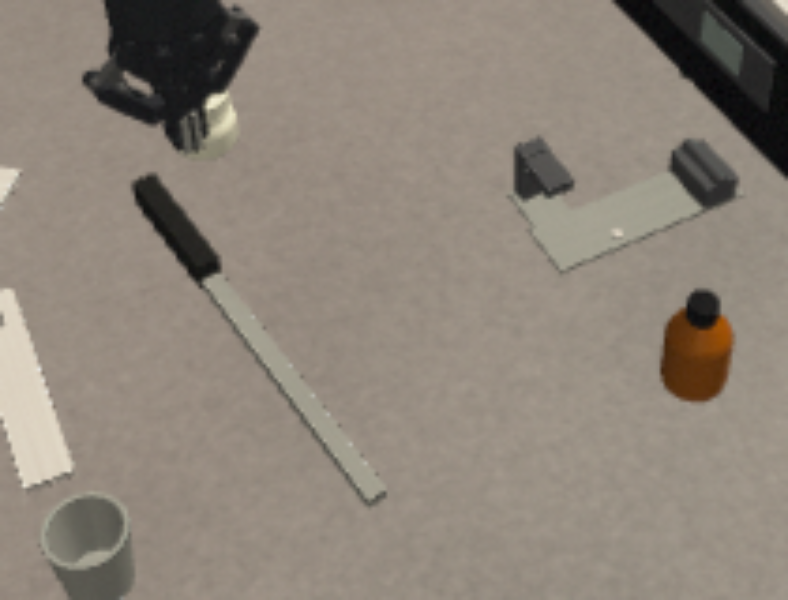

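The picture shows the bar still flat on the bench and the gripper empty, above the handle. The row deltas fell short, so the grasp missed. I'll re-measure and go slower.

```bash
cat > bar.py <<'E'
from seg import *
def bar(n):
    im,d,P,T,K=cam(n)
    m=(box(P,[.40,-.32,.0055],[.80,-.16,.04])).astype(np.uint8)
    k,l,st,_=cv2.connectedComponentsWithStats(m)
    for i in range(1,k):
        if st[i,4]>60:
            p=P[l==i];o=obb(p);print(n,st[i,4],np.round(o[0]+o[1]+(o[2],),1),"z",np.percentile(p[:,2],[5,50,95]).round(3))
            h=p[p[:,2]>.019]
            if len(h)>30: o=obb(h);print("  handle",len(h),np.round(o[0]+o[1]+(o[2],),1))
E
python3 - <<'E'
from bar import *
s=bot.read_state();print(s["tool_pos"],s["tcp_rot"],s["q"]);bar("wrist");bar("scene");bar("top")
E
```

```text
[ 0.48855887 -0.22384434  0.14072117] [-3.13654487e+00 -1.60767007e-01  2.73561280e-03] [-4.75934941e-01  9.66370144e-02  2.00323651e+00 -8.48855264e-05
  1.04369212e+00  9.92481622e-01]
wrist 5214 [ 540.7 -229.9  195.2   20.     4.5] z [0.01  0.012 0.028]
  handle 1725 [ 477.6 -234.8   68.7   20.     4.5]
scene 717 [ 575.1 -225.2  348.1   21.7    5. ] z [0.007 0.011 0.027]
  handle 214 [ 458.2 -235.4  113.2   21.2    4.3]
top 126 [ 673.9 -221.   134.    23.6    5.5] z [0.006 0.011 0.017]
top 101 [ 454.1 -237.3   73.1   22.4    5.8] z [0.01  0.024 0.032]
  handle 77 [ 451.7 -238.8   67.3   20.2    3.3]
```

>>> {"method": "carry_out", "body": {"series": "-0.01 -0.004 0 -1.4;-0.0116 -0.0042 0 0;-0.01 -0.004 0 0;0 0 -0.02 0;0 0 -0.02 0;0 0 -0.02 0;0 0 0 0;0 0 0 0", "jaw": 0.1}}

```text
time: 6.8
tool_pos: [0.4579, -0.2368, 0.0824]
tcp_rot: [3.139, 0.122, 0.001]
wrist_force: [0.2, 0.5, 0.0]
width: 0.547
grip_force: 0.0
```

>>> {"method": "carry_out", "body": {"series": "-0.0005 0.0005 -0.025 0;0 0 -0.025 0;0 0 -0.012 0;0 0 -0.003 0;0 0 0 0;0 0 0 0"}}

```text
time: 7.55
tool_pos: [0.4581, -0.2363, 0.0176]
tcp_rot: [3.138, 0.123, 0.002]
wrist_force: [0.4, -0.1, -0.6]
width: 0.552
grip_force: 0.0
```

>>> {"method": "carry_out", "body": {"series": "0 0 0 0;0 0 0 0;0 0 0 0;0 0 0 0", "jaw": -1, "grip_force": 20}}

```text
time: 8.05
tool_pos: [0.4578, -0.2362, 0.0173]
tcp_rot: [3.139, 0.123, 0.001]
wrist_force: [-0.7, -0.1, 5.3]
width: 0.232
grip_force: 23.2
```

>>> {"method": "carry_out", "body": {"series": "0 0 0.012 0;0.001 0 0.012 0;0.002 0 0.014 0;0.004 0.0005 0.016 0;0.005 0.0005 0.018 0;0.006 0.0005 0.018 0;0.007 0.001 0.018 0;0 0 0 0;0 0 0 0"}}

```text
time: 9.18
tool_pos: [0.483, -0.2336, 0.125]
tcp_rot: [3.139, 0.122, 0.003]
wrist_force: [0.3, -0.7, -1.4]
width: 0.229
grip_force: 21.9
```

```bash
cat > tilt.py <<'E'
from seg import *
def tilt(n,xy=None):
    im,d,P,T,K=cam(n); s=bot.read_state()
    t=s["tool_pos"]; ang=R.from_rotvec(s["tcp_rot"]).as_matrix()[:,1]; h=np.array([-ang[1],ang[0]])  # bar heading
    if xy is not None: h=np.array(xy)
    r=P-t; al=r[...,:2]@h; la=r[...,:2]@np.array([-h[1],h[0]])
    m=(al>.07)&(al<.32)&(abs(la)<.03)&(P[...,2]>(.006))&(P[...,2]<t[2]+.05)
    p=P[m]; a=al[m]; c=np.polyfit(a,p[:,2],1)
    k=abs(np.polyval(c,a)-p[:,2])<.006; c=np.polyfit(a[k],p[k,2],1); l=np.polyfit(a[k],la[m][k],1)
    print(n,m.sum(),k.sum(),"tilt",np.degrees(np.arctan(c[0])).round(2),"topz at tcp",c[1].round(4),"lat",l.round(4),"max along",np.percentile(a[k],99).round(4),"tip",p[k][np.argsort(a[k])[-15:]].mean(0).round(4))
    return im
E
python3 - <<'E'
from tilt import *
s=bot.read_state();print(s["tool_pos"],s["wrist_force"],s["torque"],s["width"]);tilt("scene");tilt("wrist")
E
```

```text
[ 0.48303903 -0.23359239  0.12499114] [ 0.31578889 -0.71163065 -1.40856202] [-0.08505463 -0.43942127 -0.13461989] 0.2291968288599235
scene 536 516 tilt -22.0 topz at tcp 0.1154 lat [-0.0026  0.0004] max along 0.262 tip [ 0.7437 -0.2135  0.0104]
wrist 3490 3490 tilt -21.96 topz at tcp 0.1167 lat [-0.0076  0.0004] max along 0.1285 tip [ 0.6111 -0.2249  0.064 ]
```

>>> {"method": "carry_out", "body": {"series": "0 0 0 0;0 0 0.015 0;0 0 0.03 0;0 0 0.03 0;0 0 0.03 0;0.0157 0.0163 0.03 9.6;0.0157 0.0163 0 9.6;0.0157 0.0163 0 9.6;0.0157 0.0163 0 9.6;0.0157 0.0163 0 9.6;0.0157 0.0163 0 9.6;0.0157 0.0163 0 9.6;0.0157 0.0163 0 9.6;0.0157 0.0163 0 9.6;0 0 0 0;0 0 0 0", "grip_force": 120}}

```text
time: 11.28
tool_pos: [0.6227, -0.0871, 0.2594]
tcp_rot: [-2.206, -2.236, 0.003]
wrist_force: [0.1, 0.4, -4.6]
width: 0.205
grip_force: 118.8
```

```bash
python3 - <<'E'
from tilt import *
s=bot.read_state();print(s["tool_pos"],s["wrist_force"],s["torque"],s["width"]);
v=R.from_rotvec(s["tcp_rot"]).as_matrix()[:,1];print("heading",np.degrees(np.arctan2(v[0],-v[1])))
tilt("scene");tilt("wrist");tilt("top")
E
```

```text
[ 0.62269886 -0.08710548  0.25941267] [ 0.10710407  0.44357174 -4.58816322] [-0.40585412 -0.00806862 -0.03387696] 0.20501690743672174
heading 90.77020391805038
scene 1488 39 tilt 20.33 topz at tcp 0.0195 lat [ 0.2082 -0.0626] max along 0.2801 tip [0.623  0.1912 0.1229]
wrist 3849 566 tilt -25.23 topz at tcp 0.2558 lat [ 0.0208 -0.0015] max along 0.0916 tip [0.6205 0.0043 0.2119]
top 829 14 tilt -5.58 topz at tcp 0.1621 lat [ 0.064  -0.0124] max along 0.2752 tip [0.615  0.1743 0.1365]
```

```bash
cat > tilt2.py <<'E'
from seg import *
def tilt(n,amin=.07,amax=.255,tn=.404,tol=.02,off=-.009):
    im,d,P,T,K=cam(n); s=bot.read_state()
    t=s["tool_pos"]; v=R.from_rotvec(s["tcp_rot"]).as_matrix()[:,1]; h=np.array([-v[1],v[0]])
    r=P-t; al=r[...,:2]@h; la=r[...,:2]@np.array([-h[1],h[0]])
    m=(al>amin)&(al<amax)&(abs(la)<.016)&(abs(r[...,2]-off+tn*al)<tol)
    p=P[m]; a=al[m]
    for _ in range(3):
        c=np.polyfit(a,p[:,2],1); k=abs(np.polyval(c,a)-p[:,2])<.005; p=p[k];a=a[k]
    l=np.polyfit(a,(p-t)[:,:2]@np.array([-h[1],h[0]]),1)
    print(n,len(p),"hdg",np.degrees(np.arctan2(h[1],h[0])).round(2),"tilt",np.degrees(np.arctan(c[0])).round(2),"off",(c[1]-t[2]).round(4),"lat",l.round(4),"along",a.min().round(3),a.max().round(4),"zend",np.polyval(c,a.max()).round(4))
    return im
E
python3 - <<'E'
from tilt2 import *
tilt("scene",amax=.28);tilt("wrist",amax=.28);tilt("top",amax=.28)
E
```

```text
scene 300 hdg 90.78 tilt -22.61 off -0.0102 lat [ 0.0064 -0.0045] along 0.07 0.28 zend 0.1329
wrist 3383 hdg 90.79 tilt -22.64 off -0.0085 lat [-0.0072  0.0008] along 0.07 0.1296 zend 0.1972
top 206 hdg 90.8 tilt -22.87 off -0.0108 lat [0.0015 0.0018] along 0.072 0.2754 zend 0.1329
```

>>> {"method": "carry_out", "body": {"series": "0 0 -0.02 0;0 0 -0.025 0;0 0 -0.025 0;0 0 -0.02 0;0 0 -0.01 0;0 0 -0.004 0;0 0 0 0;0 0 0 0"}}

```text
time: 12.58
tool_pos: [0.6244, -0.0868, 0.1569]
tcp_rot: [2.203, 2.237, 0.002]
wrist_force: [1.0, 0.1, -3.5]
width: 0.208
grip_force: 118.7
```

```bash
python3 - <<'E'
from tilt2 import *
s=bot.read_state();print(s["tool_pos"],s["wrist_force"],s["torque"])
im=tilt("scene",amax=.28,tn=.418);tilt("top",amax=.28,tn=.418)
cv2.imwrite("pics/s3.png",cv2.resize(im[170:290,290:450],(800,600),interpolation=2))
E
```

```text
[ 0.62441552 -0.08679666  0.15689848] [ 1.03934115  0.14152416 -3.50168692] [-0.35858991  0.00920493  0.00656948]
scene 265 hdg 90.87 tilt -22.56 off -0.0103 lat [ 0.0015 -0.0036] along 0.07 0.2641 zend 0.0369
top 174 hdg 90.87 tilt -23.26 off -0.0102 lat [-0.008   0.0032] along 0.071 0.259 zend 0.0353
```

View pics/s3.png

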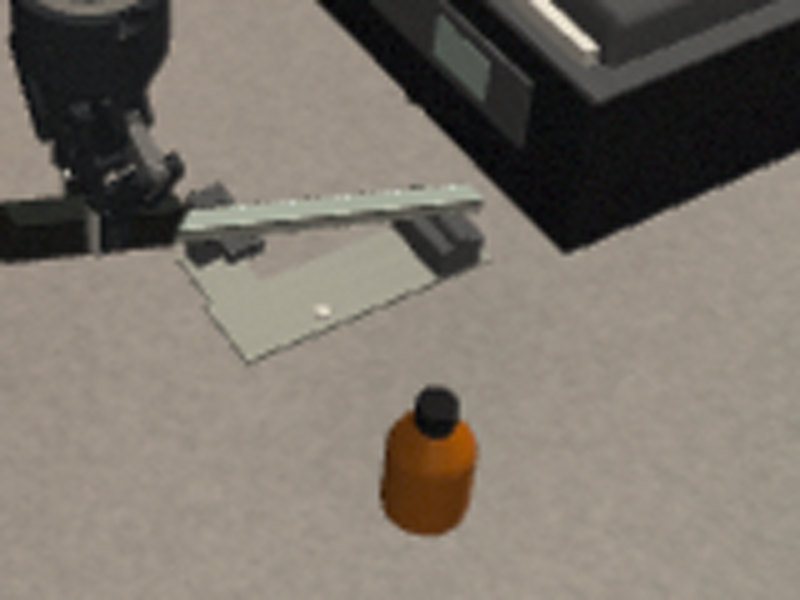

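The bar lies over the ridge with its tip at crop (480,195), short of the machine's front, and runs beside the catch. I'll slide it in down its slope.

>>> {"method": "carry_out", "body": {"series": "-0.001 0 -0.003 0;0 0.006 -0.0025 0;0 0.006 -0.0025 0;0 0.006 -0.0025 0;0 0.006 -0.0025 0;0 0.006 -0.0025 0;0 0.006 -0.0025 0;0 0 0 0;0 0 0 0"}}

```text
time: 13.8
tool_pos: [0.6227, -0.0507, 0.1378]
tcp_rot: [2.204, 2.238, -0.0]
wrist_force: [-0.0, -1.2, -3.8]
width: 0.207
grip_force: 118.7
```

```bash
python3 - <<'E'
from tilt2 import *
s=bot.read_state();print(s["tool_pos"],s["wrist_force"],s["torque"])
im=tilt("scene",amax=.22,tn=.418);tilt("top",amax=.22,tn=.418)
E
```

```text
[ 0.62265298 -0.05073463  0.13776213] [-0.03211831 -1.17351419 -3.75111642] [-0.46545806 -0.01582148 -0.01267801]
scene 187 hdg 90.87 tilt -23.18 off -0.0088 lat [-0.0066 -0.0022] along 0.07 0.2189 zend 0.0353
top 114 hdg 90.86 tilt -23.43 off -0.0093 lat [0.0015 0.0021] along 0.075 0.2199 zend 0.0332
```

>>> {"method": "carry_out", "body": {"series": "0 -0.0042 -0.0095 0;0 -0.0042 -0.0095 0;0 -0.0038 -0.011 0;0 -0.0038 -0.011 0;0 -0.0025 -0.0115 0;0 -0.0025 -0.0115 0;0 0 0 0", "grip_force": 80}}

```text
time: 14.78
tool_pos: [0.6248, -0.0734, 0.0748]
tcp_rot: [2.203, 2.233, 0.003]
wrist_force: [1.9, -3.0, 7.7]
width: 0.205
grip_force: 120.0
```

```bash
python3 - <<'E'
from tilt2 import *
s=bot.read_state();print(s["tool_pos"],s["wrist_force"],s["torque"])
im=tilt("scene",amax=.22,tn=.1,tol=.01);
E
```

```text
[ 0.62475104 -0.07340202  0.07481086] [ 1.87104155 -2.98166797  7.73372269] [ 0.32068847 -0.06108387 -0.21976163]
scene 238 hdg 90.79 tilt -6.09 off -0.0095 lat [-0.     -0.0018] along 0.07 0.2198 zend 0.0423
```

>>> {"method": "carry_out", "body": {"series": "0 -0.001 -0.007 0;0 -0.001 -0.007 0;0 -0.001 -0.007 0;0 0 -0.007 0;0 0 -0.003 0;0 0 0 0;0 0 0 0"}}

```text
time: 15.7
tool_pos: [0.6265, -0.0779, 0.0464]
tcp_rot: [2.199, 2.231, 0.004]
wrist_force: [-1.0, -7.5, 14.6]
width: 0.204
grip_force: 121.7
```

```bash
cat > look.py <<'E'
from tilt2 import *
s=bot.read_state();print(s["time"],s["tool_pos"].round(4),s["wrist_force"].round(1),s["torque"].round(2))
im=tilt("scene",amax=.2,tn=0,tol=.012)
P=np.load("scene0.npz")["P"]
_,_,P,_,_=cam("scene")
q=P[box(P,[.40,.22,.17],[.66,.5,.25])];A=np.c_[q[:,:2],np.ones(len(q))];k=np.ones(len(q),bool)
for _ in range(4):
    c=np.linalg.lstsq(A[k],q[k,2],rcond=None)[0];k=abs(A@c-q[:,2])<.004
print("lid slope deg",np.degrees(np.arctan(c[1])).round(3),"z@y.2",(c@[.52,.2,1]).round(4))
E
python3 look.py
```

```text
15.7 [ 0.6265 -0.0779  0.0464] [-1.  -7.5 14.6] [-0.16  0.18 -0.13]
scene 225 hdg 90.82 tilt 0.8 off -0.0084 lat [ 0.0121 -0.0027] along 0.07 0.1992 zend 0.0408
lid slope deg -2.573 z@y.2 0.2106
```

>>> {"method": "carry_out", "body": {"series": "-0.0087 0.0002 0 -2.2;-0.0088 0.0002 0 -2.2;-0.0087 0.0009 0 -2.2;-0.0086 0.0009 0 -2.2;-0.0088 0.0016 0 -2.25;-0.0088 0.0016 0 -2.25;-0.0087 0.0022 0 -2.25;-0.0086 0.0022 0 -2.25;0 0 0 0;0 0 0 0"}}

```text
time: 17.05
tool_pos: [0.5541, -0.0684, 0.0449]
tcp_rot: [2.516, 1.871, -0.002]
wrist_force: [-6.5, -10.8, 12.1]
width: 0.207
grip_force: 122.2
```

```bash
python3 look.py; python3 - <<'E'
from h import *
im,*_=cam("top");im2,*_=cam("scene")
cv2.imwrite("pics/s4.png",np.hstack([cv2.resize(im2[180:270,320:420],(400,360),interpolation=2),cv2.resize(im[120:210,250:350],(400,360),interpolation=2)]))
E
```

```text
17.05 [ 0.5541 -0.0684  0.0449] [ -6.5 -10.8  12.1] [-0.6   0.58  0.81]
scene 180 hdg 73.25 tilt 1.21 off -0.0088 lat [ 0.0328 -0.0038] along 0.071 0.1998 zend 0.0402
lid slope deg -2.729 z@y.2 0.2113
```

View pics/s4.png

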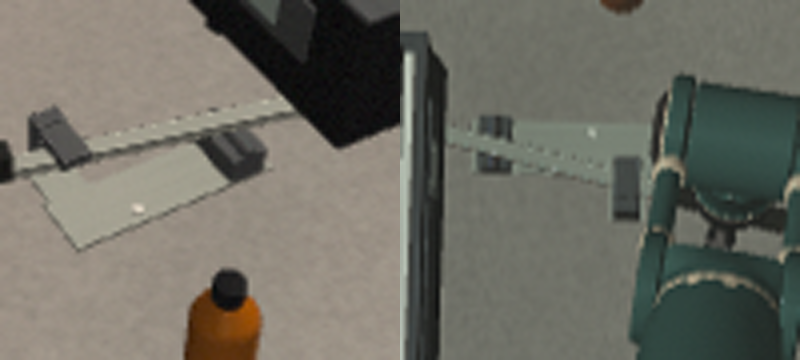

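The left picture shows the bar passing under the lip at (65,150) to the machine, and the right one shows it near the middle of the lip at (625,178). Now I'll ease the handle up until the lip carries the load.

>>> {"method": "carry_out", "body": {"series": "0 0 0.002 0;0 0 0.002 0;0 0 0.002 0;0 0 0 0;0 0 0 0"}}

```text
time: 17.88
tool_pos: [0.5536, -0.0682, 0.0498]
tcp_rot: [2.517, 1.871, -0.003]
wrist_force: [-3.3, -8.7, 8.7]
width: 0.204
grip_force: 120.9
```

>>> {"method": "carry_out", "body": {"series": "0 0.001 0.0015 0;0 0.001 0.0015 0;0 0.001 0.001 0;0 0 0 0"}}

```text
time: 18.38
tool_pos: [0.5533, -0.0679, 0.0502]
tcp_rot: [2.513, 1.87, -0.007]
wrist_force: [6.3, -21.6, -16.9]
width: 0.209
grip_force: 117.4
```

>>> {"method": "carry_out", "body": {"series": "0.0005 -0.0025 -0.002 0;0 -0.001 -0.0007 0;0 0 0 0"}}

```text
time: 18.75
tool_pos: [0.5535, -0.0681, 0.05]
tcp_rot: [2.519, 1.871, -0.004]
wrist_force: [-1.9, -7.3, 2.6]
width: 0.209
grip_force: 120.5
```

Near-neutral. Release by lowering the grip first, then open.

>>> {"method": "carry_out", "body": {"series": "0 0 0 0;0 0 0 0", "grip_force": 20}}

```text
time: 19.0
tool_pos: [0.5535, -0.0681, 0.05]
tcp_rot: [2.519, 1.871, -0.004]
wrist_force: [-1.7, -8.1, 1.7]
width: 0.206
grip_force: 120.4
```

>>> {"method": "carry_out", "body": {"series": "0 0 0 0;0 0 0 0;0 0 0 0", "jaw": 0}}

```text
time: 19.38
tool_pos: [0.5534, -0.0653, 0.0498]
tcp_rot: [-2.524, -1.87, -0.0]
wrist_force: [-0.0, 0.5, -0.2]
width: 0.502
grip_force: 0.0
```

```bash
python3 look.py
```

```text
19.375 [ 0.5534 -0.0653  0.0498] [-0.   0.5 -0.2] [-0.01  0.    0.02]
scene 166 hdg 73.08 tilt -1.01 off -0.0056 lat [ 0.0243 -0.0031] along 0.071 0.1989 zend 0.0408
lid slope deg -2.398 z@y.2 0.2097
```

>>> {"method": "carry_out", "body": {"series": "0 0 0.02 0;0 0 0.04 0;0 0 0.04 0;-0.011 -0.036 0 -8.7;-0.011 -0.036 0 -8.7;-0.011 -0.036 0 -8.7;-0.011 -0.036 0 -8.7;-0.011 -0.036 0 -8.7;-0.01 -0.036 0 -8.7;-0.01 -0.036 0 -8.7;-0.01 -0.036 0 -8.7;-0.009 -0.031 0 -8.6;0 0 0 0;0 0 0 0"}}

```text
time: 21.22
tool_pos: [0.4593, -0.3838, 0.1497]
tcp_rot: [-3.138, 0.139, 0.0]
wrist_force: [0.2, 0.6, 0.1]
width: 0.498
grip_force: 0.0
```

```bash
python3 - <<'E'
from seg import *
s=bot.read_state();print(s["tool_pos"]);v=R.from_rotvec(s["tcp_rot"]).as_matrix()[:,1];print("th",np.degrees(np.arctan2(v[1],v[0])))
for n in("wrist","scene"):
    im,d,P,T,K=cam(n)
    for lo,hi in((.004,.06),(.02,.06)):
        m=box(P,[.42,-.46,lo],[.64,-.34,hi]).astype(np.uint8)
        k,l,st,_=cv2.connectedComponentsWithStats(m)
        if k>1:
            i=1+np.argmax(st[1:,4]);p=P[l==i];o=obb(p);print(n,lo,len(p),np.round(o[0]+o[1]+(o[2],),1),np.percentile(p[:,2],[5,95]).round(4))
E
```

```text
[ 0.45932551 -0.38379595  0.14974102]
th -95.0648006473655
wrist 0.004 9028 [ 525.6 -391.    36.1  171.5   84.8] [0.0071 0.0231]
wrist 0.02 462 [ 459.8 -385.3    9.4   30.    85. ] [0.0277 0.0381]
scene 0.004 700 [ 529.9 -389.4   36.8  180.9   84.9] [0.0047 0.0292]
scene 0.02 43 [ 461.5 -383.6    9.2   32.1   85.1] [0.0232 0.0375]
```

>>> {"method": "carry_out", "body": {"series": "0.0008 -0.001 -0.02 0;0 0 -0.035 0;0 0 -0.035 0;0 0 -0.02 0;0 0 -0.01 0;0 0 -0.0047 0;0 0 0 0;0 0 0 0"}}

```text
time: 22.32
tool_pos: [0.461, -0.3861, 0.0265]
tcp_rot: [3.137, -0.141, 0.003]
wrist_force: [-0.3, 0.5, 0.5]
width: 0.501
grip_force: 0.0
```

>>> {"method": "carry_out", "body": {"series": "0 0 0 0;0 0 0 0;0 0 0 0;0 0 0 0", "jaw": -1, "grip_force": 60}}

```text
time: 22.82
tool_pos: [0.4606, -0.3858, 0.026]
tcp_rot: [3.138, -0.141, 0.001]
wrist_force: [-0.2, 0.5, 4.6]
width: 0.103
grip_force: 60.0
```

>>> {"method": "carry_out", "body": {"series": "0 0 0.02 0;0 0 0.035 0;0 0 0.035 0;0.0033 0.0363 0.034 8.45;0.0035 0.0363 0.01 8.45;0.0035 0.0363 0 8.45;0.0035 0.0363 0 8.45;0.0035 0.0363 0 8.45;0.0035 0.0363 0 8.45;0.0035 0.0363 0 8.45;0.0035 0.0363 0 8.45;0.0035 0.0363 0 8.45;0.0035 0.0363 0 8.45;0.0035 0.0363 0 8.45;0 0 0 0;0 0 0 0"}}

```text
time: 24.82
tool_pos: [0.4982, 0.0137, 0.1596]
tcp_rot: [2.263, 2.178, -0.001]
wrist_force: [0.1, 0.4, -1.8]
width: 0.103
grip_force: 59.2
```

```bash
python3 - <<'E'
from seg import *
s=bot.read_state();t=s["tool_pos"];print(t,s["wrist_force"]);v=R.from_rotvec(s["tcp_rot"]).as_matrix()[:,1];print("th",np.degrees(np.arctan2(v[1],v[0])))
for n in("wrist","scene"):
    im,d,P,T,K=cam(n)
    m=box(P,[.46,.03,.10],[.55,.19,.16]).astype(np.uint8)
    k,l,st,_=cv2.connectedComponentsWithStats(m)
    if k>1:
            i=1+np.argmax(st[1:,4]);p=P[l==i];o=obb(p);A=np.c_[p[:,:2],np.ones(len(p))];c=np.linalg.lstsq(A,p[:,2],rcond=None)[0]
            print(n,len(p),np.round(o[0]+o[1]+(o[2],),1),"slopes deg",np.degrees(c[:2]).round(2),"z",p[:,2].mean().round(4),"ymax",np.percentile(p[:,1],99.5).round(4))
E
```

```text
[0.49822174 0.01373298 0.1595682 ] [ 0.06968915  0.41801878 -1.79570022]
th -2.1996849279105124
wrist 17371 [500.5  80.1 101.2  36.3  87.9] slopes deg [-0.02 -0.19] z 0.1416 ymax 0.1301
scene 427 [503.8 103.  143.9  41.1  87.2] slopes deg [-2.23 -0.01] z 0.14 ymax 0.1724
```

>>> {"method": "carry_out", "body": {"series": "0 0 -0.02 0;0 0 -0.035 0;0 0 -0.035 0;0 0 -0.025 0;0 0 -0.012 0;0 0 -0.006 0;0 0 0 0;0 0 0 0"}}

```text
time: 25.92
tool_pos: [0.4994, 0.0138, 0.0272]
tcp_rot: [2.263, 2.178, 0.002]
wrist_force: [0.2, 0.5, -1.8]
width: 0.104
grip_force: 59.2
```

>>> {"method": "carry_out", "body": {"series": "0 0 -0.0015 0;0.0003 0.01 0 0;0.0005 0.0125 0 0;0.0005 0.0125 0 0;0.0005 0.0125 0 0;0.0005 0.0125 0 0;0.0004 0.01 0 0;0 0 0 0;0 0 0 0"}}

```text
time: 27.05
tool_pos: [0.5024, 0.0853, 0.026]
tcp_rot: [2.262, 2.179, 0.004]
wrist_force: [0.3, 0.6, 5.6]
width: 0.104
grip_force: 60.3
```

```bash
python3 - <<'E'
from h import *
s=bot.read_state();print(s["tool_pos"],s["wrist_force"],s["torque"],R.from_rotvec(s["tcp_rot"]).as_matrix()[:,1])
E
```

```text
[0.50243765 0.08527034 0.02597386] [0.28884883 0.56063893 5.57449298] [0.22259051 0.0942295  0.04536906] [ 0.99928744 -0.03765931  0.00252861]
```

>>> {"method": "carry_out", "body": {"series": "0.0002 0.004 0.0006 0;0.0001 0.003 0 0;0.0001 0.002 0 0;0.0001 0.002 0 0;0 0 0 0"}}

```text
time: 27.68
tool_pos: [0.5023, 0.0949, 0.026]
tcp_rot: [2.262, 2.179, 0.001]
wrist_force: [-0.4, -3.2, 5.6]
width: 0.103
grip_force: 60.3
```

>>> {"method": "carry_out", "body": {"series": "0.0001 0.002 0 0;0 0.002 0 0;0 0 0 0"}}

```text
time: 28.05
tool_pos: [0.5024, 0.0989, 0.026]
tcp_rot: [2.262, 2.178, 0.001]
wrist_force: [1.1, -4.1, 6.1]
width: 0.102
grip_force: 60.4
```

>>> {"method": "carry_out", "body": {"series": "0 0 0.001 0;0.0001 0.002 0 0;0 0.002 0 0;0 0 0 0"}}

```text
time: 28.55
tool_pos: [0.5015, 0.1034, 0.0261]
tcp_rot: [-2.263, -2.178, 0.0]
wrist_force: [-0.4, 0.8, -0.4]
width: 0.102
grip_force: 59.3
```

>>> {"method": "carry_out", "body": {"series": "0.0001 0.002 0 0;0 0.0015 0 0;0 0 0 0"}}

```text
time: 28.92
tool_pos: [0.5018, 0.1066, 0.0262]
tcp_rot: [-2.263, -2.179, 0.0]
wrist_force: [0.1, 0.2, -1.1]
width: 0.106
grip_force: 59.3
```

>>> {"method": "carry_out", "body": {"series": "0.0001 0.0015 0 0;0 0.0015 0 0;0 0 0 0"}}

```text
time: 29.3
tool_pos: [0.502, 0.1095, 0.0263]
tcp_rot: [-2.263, -2.179, 0.0]
wrist_force: [0.4, -0.5, -1.9]
width: 0.102
grip_force: 59.2
```

>>> {"method": "carry_out", "body": {"series": "0.0001 0.0015 0 0;0 0.001 0 0;0 0 0 0"}}

```text
time: 29.68
tool_pos: [0.5022, 0.112, 0.0264]
tcp_rot: [-2.263, -2.179, -0.0]
wrist_force: [-0.2, -0.2, -1.1]
width: 0.1
grip_force: 59.2
```

>>> {"method": "carry_out", "body": {"series": "0 0.0015 0 0;0 0.001 0 0;0 0 0 0"}}

```text
time: 30.05
tool_pos: [0.5021, 0.1145, 0.0263]
tcp_rot: [-2.263, -2.179, 0.0]
wrist_force: [0.3, 1.3, -2.2]
width: 0.104
grip_force: 59.2
```

>>> {"method": "carry_out", "body": {"series": "0 0.0015 0 0;0 0.001 0 0;0 0 0 0"}}

```text
time: 30.42
tool_pos: [0.5021, 0.117, 0.0263]
tcp_rot: [-2.263, -2.179, 0.0]
wrist_force: [0.8, -0.4, -1.5]
width: 0.108
grip_force: 59.2
```

>>> {"method": "carry_out", "body": {"series": "0 0.0015 0 0;0 0.001 0 0;0 0 0 0"}}

```text
time: 30.8
tool_pos: [0.5021, 0.1184, 0.0264]
tcp_rot: [2.262, 2.179, -0.002]
wrist_force: [-0.5, -6.0, 0.1]
width: 0.108
grip_force: 59.4
```

>>> {"method": "carry_out", "body": {"series": "0 0.001 0 0;0 0.001 0 0;0 0 0 0"}}

```text
time: 31.18
tool_pos: [0.5021, 0.1185, 0.0265]
tcp_rot: [2.259, 2.179, -0.006]
wrist_force: [-0.4, -14.3, 2.7]
width: 0.106
grip_force: 59.8
```

Stop met at TCP y ≈ 0.1185. I'll relax the push, release and rise.

>>> {"method": "carry_out", "body": {"series": "0 -0.0015 -0.0005 0;0 0 0 0"}}

```text
time: 31.42
tool_pos: [0.5021, 0.1183, 0.026]
tcp_rot: [2.262, 2.178, -0.003]
wrist_force: [0.4, -8.7, 1.1]
width: 0.101
grip_force: 59.7
```

>>> {"method": "carry_out", "body": {"series": "0 0 0 0;0 0 0 0;0 0 0 0", "jaw": -0.3, "grip_force": 20}}

```text
time: 31.8
tool_pos: [0.5023, 0.1203, 0.026]
tcp_rot: [-2.263, -2.179, -0.001]
wrist_force: [-0.2, 0.5, -0.4]
width: 0.353
grip_force: 0.0
```

>>> {"method": "carry_out", "body": {"series": "0 0 0.01 0;0 -0.01 0.03 0;0.005 -0.018 0.035 -2.4;0.005 -0.018 0.005 -2.4;0.005 -0.018 0 -2.4;0.005 -0.018 0 -2.4;0.005 -0.018 0 -2.4;0.005 -0.018 0 -2.4;0.005 -0.018 0 -2.4;0.005 -0.018 0 0;0.005 -0.018 0 0;0.003 -0.01 0 0;0 0 0 0;0 0 0 0"}}

```text
time: 33.55
tool_pos: [0.55, -0.0618, 0.1058]
tcp_rot: [-2.557, -1.825, 0.0]
wrist_force: [-0.9, -0.6, 0.4]
width: 0.351
grip_force: 0.0
```

```bash
python3 - <<'E'
from seg import *
s=bot.read_state();t=s["tool_pos"];print(t,s["wrist_force"]);v=R.from_rotvec(s["tcp_rot"]).as_matrix()[:,1];print("th",np.degrees(np.arctan2(v[1],v[0])))
im,d,P,T,K=cam("wrist"); cv2.imwrite("pics/w5.png",im)
for nm,lo,hi in(("tab",[.46,.06,.02],[.53,.16,.05]),("shim",[.46,.06,.004],[.53,.18,.05]),("handle",[.51,-.16,.04],[.62,.05,.08])):
  for n in("wrist","scene"):
    _,_,P,_,_=cam(n)
    m=box(P,lo,hi).astype(np.uint8);k,l,st,_=cv2.connectedComponentsWithStats(m)
    if k>1:
        i=1+np.argmax(st[1:,4]);p=P[l==i];o=obb(p);print(nm,n,len(p),np.round(o[0]+o[1]+(o[2],),1),np.percentile(p[:,2],[5,50,95]).round(4))
E
python3 look.py
```

```text
[ 0.54996721 -0.06177934  0.10577301] [-0.87656379 -0.58832839  0.41101875]
th -18.97569021310101
tab scene 56 [504.1 117.5  30.5  15.6  79.1] [0.0223 0.0325 0.0372]
shim wrist 668 [500.2  98.   10.6  36.8  71.2] [0.0049 0.0079 0.0094]
shim scene 246 [501.  137.5  83.5  45.4  88. ] [0.0045 0.0086 0.0363]
handle wrist 11672 [567.3 -34.8 174.3  53.7  82.9] [0.0429 0.0552 0.06  ]
handle scene 539 [569.2 -34.8 171.5  53.1  82.9] [0.0416 0.0532 0.0598]
33.9 [ 0.5501 -0.0617  0.1059] [-1.   0.4 -0.2] [-0.04 -0.    0.  ]Traceback (most recent call last):
  File "look.py", line 3, in <module>
    im=tilt("scene",amax=.2,tn=0,tol=.012)
  File "tilt2.py", line 9, in tilt
    c=np.polyfit(a,p[:,2],1); k=abs(np.polyval(c,a)-p[:,2])<.005; p=p[k];a=a[k]
    raise TypeError("expected non-empty vector for x")
TypeError: expected non-empty vector for x
```

View pics/w5.png

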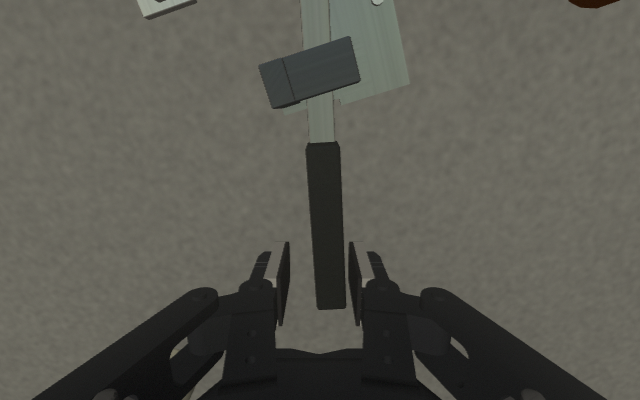

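The wrist picture shows the bar parked under the catch at (310,72) and the handle between the open jaws, ending at (330,308). The shim's end is just visible at (165,5).

```bash
python3 - <<'E'
from seg import *
for n in("wrist","scene"):
    _,_,P,_,_=cam(n)
    m=box(P,[.51,-.16,.048],[.60,-.005,.075]).astype(np.uint8);k,l,st,_=cv2.connectedComponentsWithStats(m)
    i=1+np.argmax(st[1:,4]);p=P[l==i];o=obb(p);print(n,len(p),np.round(o[0]+o[1]+(o[2],),1),np.percentile(p[:,2],[5,50,95]).round(4))
E
```

```text
wrist 5316 [554.  -65.4 110.5  20.   74.4] [0.058  0.0593 0.0603]
scene 272 [557.2 -64.9 109.5  23.9  75.3] [0.0493 0.0573 0.0607]
```

>>> {"method": "carry_out", "body": {"series": "0.002 -0.002 0 1.7;0.002 -0.0015 0 1.7;0 0 -0.02 0;0 0 -0.02 0;0 0 -0.012 0;0 0 -0.0035 0;0 0 0 0;0 0 0 0", "jaw": 0}}

```text
time: 35.05
tool_pos: [0.5549, -0.0657, 0.0512]
tcp_rot: [2.501, 1.899, 0.002]
wrist_force: [-0.7, -0.3, -0.5]
width: 0.502
grip_force: 0.0
```

>>> {"method": "carry_out", "body": {"series": "0 0 0 0;0 0 0 0;0 0 0 0;0 0 0 0", "jaw": -1, "grip_force": 80}}

```text
time: 35.55
tool_pos: [0.5547, -0.0657, 0.0513]
tcp_rot: [2.501, 1.9, 0.001]
wrist_force: [-2.3, -0.6, 5.8]
width: 0.215
grip_force: 79.5
```

>>> {"method": "carry_out", "body": {"series": "0 0 -0.002 0;0 0 -0.002 0;0 0 -0.0015 0;0 0 -0.001 0;0 0 0 0"}}

```text
time: 36.17
tool_pos: [0.5552, -0.066, 0.0458]
tcp_rot: [2.5, 1.899, 0.002]
wrist_force: [-3.5, -1.1, 11.3]
width: 0.214
grip_force: 80.6
```

```bash
python3 look.py
```

```text
36.175 [ 0.5552 -0.066   0.0458] [-3.5 -1.1 11.3] [0.34 0.48 0.28]
scene 179 hdg 74.45 tilt 1.29 off -0.0096 lat [ 0.0008 -0.002 ] along 0.07 0.1995 zend 0.0407
lid slope deg -2.703 z@y.2 0.2113
```

>>> {"method": "carry_out", "body": {"series": "0.0088 -0.0022 0 2.2;0.0089 -0.0021 0 2.2;0.0089 -0.0015 0 2.2;0.0089 -0.0012 0 2.2;0.0089 -0.0008 0 2.2;0.0089 -0.0004 0 2.2;0.0089 0 0 2.2;0.0086 0 0 2.1;0 0 0 0"}}

```text
time: 37.4
tool_pos: [0.628, -0.0749, 0.0464]
tcp_rot: [2.183, 2.253, 0.005]
wrist_force: [1.0, -2.7, 8.6]
width: 0.214
grip_force: 80.3
```

```bash
python3 look.py
```

```text
37.4 [ 0.628  -0.0749  0.0464] [ 1.  -2.7  8.6] [ 0.04 -0.09 -0.43]
scene 221 hdg 91.82 tilt 1.09 off -0.0095 lat [-0.0024 -0.0025] along 0.071 0.1996 zend 0.0407
lid slope deg -2.676 z@y.2 0.2111
```

>>> {"method": "carry_out", "body": {"series": "0 0 0.003 0;0 0 0.004 0;0 0.0005 0.004 0;0 0.0005 0.004 0;0 0.0005 0.004 0;0 0.0005 0.004 0;0 0.001 0.003 0;0 0.001 0.003 0;0 0.001 0.003 0;0 0.001 0.004 0;0 0.001 0.004 0;0 0.001 0.004 0;0 0 0 0"}}

```text
time: 39.12
tool_pos: [0.6245, -0.0653, 0.0878]
tcp_rot: [-2.182, -2.259, 0.001]
wrist_force: [-0.7, -0.2, -5.5]
width: 0.218
grip_force: 78.2
```

```bash
sed -i 's/tn=0,tol=.012/tn=.17,tol=.02/' look.py; python3 look.py
```

```text
39.125 [ 0.6245 -0.0653  0.0878] [-0.7 -0.2 -5.5] [-0.67  0.06  0.11]
scene 200 hdg 91.96 tilt -8.82 off -0.01 lat [ 0.0062 -0.0028] along 0.07 0.1988 zend 0.0469
lid slope deg -1.557 z@y.2 0.2053
```

>>> {"method": "carry_out", "body": {"series": "0 0 -0.001 0;0 0 0 0;0 0.0005 0.004 0;0 0.001 0.005 0;0 0.001 0.005 0;0 0.001 0.005 0;0 0 0 0", "grip_force": 20}}

```text
time: 40.1
tool_pos: [0.6257, -0.0622, 0.1068]
tcp_rot: [2.183, 2.257, 0.002]
wrist_force: [0.8, -0.6, -4.5]
width: 0.213
grip_force: 78.0
```

```bash
sed -i 's/tn=.17,tol=.02/tn=.2,tol=.02/' look.py; python3 look.py
```

```text
40.1 [ 0.6257 -0.0622  0.1068] [ 0.8 -0.6 -4.5] [-0.53 -0.01 -0.11]
scene 201 hdg 91.91 tilt -12.76 off -0.0108 lat [ 0.0054 -0.0035] along 0.071 0.1995 zend 0.0505
lid slope deg -1.495 z@y.2 0.2051
```

>>> {"method": "carry_out", "body": {"series": "0 0 -0.003 0;0 -0.006 0.0013 0;0 -0.01 0.0022 0;0 -0.012 0.0027 0;0 -0.012 0.0027 0;0 -0.012 0.0027 0;0 0 0 0"}}

```text
time: 41.08
tool_pos: [0.6253, -0.1156, 0.115]
tcp_rot: [2.185, 2.256, 0.001]
wrist_force: [0.5, 0.2, -3.4]
width: 0.214
grip_force: 78.1
```

```bash
python3 - <<'E'
from tilt2 import *
s=bot.read_state();print(s["tool_pos"],s["wrist_force"])
tilt("scene",amax=.29,tn=.226,tol=.015);tilt("top",amax=.29,tn=.226,tol=.015)
E
```

```text
[ 0.62531692 -0.11559766  0.1150019 ] [ 0.45521266  0.21834691 -3.37237597]
scene 319 hdg 91.85 tilt -12.92 off -0.0102 lat [ 0.0023 -0.003 ] along 0.071 0.2769 zend 0.041
top 194 hdg 91.88 tilt -12.7 off -0.0128 lat [0.0002 0.0025] along 0.07 0.2756 zend 0.0396
```

>>> {"method": "carry_out", "body": {"series": "0 -0.01 0.02 0;0 -0.015 0.03 0;-0.0055 -0.03 0.01 0;-0.0055 -0.032 0 0;-0.0055 -0.032 0 0;-0.0055 -0.032 0 0;-0.0055 -0.032 0 0;-0.0055 -0.032 0 0;-0.0055 -0.032 -0.01 0;-0.0055 -0.03 -0.02 0;-0.0055 -0.007 -0.02 0;0 0 -0.02 0;0 0 0 0;0 0 0 0"}}

```text
time: 42.92
tool_pos: [0.5762, -0.3974, 0.1049]
tcp_rot: [2.182, 2.259, 0.001]
wrist_force: [0.3, 0.2, -4.3]
width: 0.22
grip_force: 78.1
```

>>> {"method": "carry_out", "body": {"series": "0 0 -0.01 0;0 -0.0015 -0.01 0;0 -0.0025 -0.012 0;0 -0.0025 -0.012 0;0 -0.0015 -0.012 0;0 -0.001 -0.01 0;0 0 0 0;0 0 0 0"}}

```text
time: 43.92
tool_pos: [0.5755, -0.4069, 0.0383]
tcp_rot: [-2.184, -2.258, -0.001]
wrist_force: [0.7, -0.1, -1.1]
width: 0.213
grip_force: 78.1
```

```bash
python3 - <<'E'
from tilt2 import *
s=bot.read_state();print(s["tool_pos"],s["wrist_force"],s["torque"])
tilt("scene",amax=.29,tn=.06,tol=.025)
E
```

```text
[ 0.57546149 -0.40688897  0.03830476] [ 0.69478849 -0.05803669 -1.14542107] [ 0.25166071 -0.10654445 -0.05050119]
scene 174 hdg 91.93 tilt -2.18 off -0.0194 lat [ 0.0226 -0.0098] along 0.072 0.2892 zend 0.0081
```

>>> {"method": "carry_out", "body": {"series": "0 0 -0.008 0;0 0 -0.007 0;0 0 -0.004 0;0 0 0 0;0 0 0 0"}}

```text
time: 44.6
tool_pos: [0.5755, -0.4076, 0.0198]
tcp_rot: [2.183, 2.258, -0.0]
wrist_force: [-1.1, -1.8, 3.3]
width: 0.214
grip_force: 78.6
```

>>> {"method": "carry_out", "body": {"series": "0 0 -0.001 0;0 0 0 0"}}

```text
time: 44.85
tool_pos: [0.5755, -0.4076, 0.0198]
tcp_rot: [2.183, 2.258, -0.001]
wrist_force: [-3.0, -1.7, 7.4]
width: 0.216
grip_force: 79.4
```

>>> {"method": "carry_out", "body": {"series": "0 0 0 0;0 0 0 0;0 0 0 0;0 0 0.02 0;0 0 0.04 0;0 0 0.05 0;0 0 0.05 0;-0.03 0 0.04 0;-0.03 0 0 0;0 0 0 0;0 0 0 0", "jaw": 0}}

```text
time: 46.22
tool_pos: [0.5158, -0.4072, 0.2192]
tcp_rot: [2.183, 2.257, 0.001]
wrist_force: [0.5, 0.0, 0.6]
width: 0.499
grip_force: 0.0
```

```bash
python3 - <<'E'
from seg import *
im,d,P,T,K=cam("scene");im2,_,P2,_,_=cam("top")
cv2.imwrite("pics/end.png",np.vstack([cv2.resize(im[150:350,150:450],(600,400)),im2[100:300,20:620]])[:600])
q=P[box(P,[.40,.22,.17],[.66,.5,.25])];A=np.c_[q[:,:2],np.ones(len(q))];k=np.ones(len(q),bool)
for _ in range(4):
    c=np.linalg.lstsq(A[k],q[k,2],rcond=None)[0];k=abs(A@c-q[:,2])<.004
print("slope",np.degrees(np.arctan(c[1])))
for nm,lo,hi in(("tab",[.46,.06,.02],[.53,.16,.05]),("bar",[.5,-.5,.005],[.64,-.05,.05])):
    m=box(P,lo,hi).astype(np.uint8);k,l,st,_=cv2.connectedComponentsWithStats(m)
    i=1+np.argmax(st[1:,4]);p=P[l==i];o=obb(p);print(nm,len(p),np.round(o[0]+o[1]+(o[2],),1),np.percentile(p[:,2],[5,50,95]).round(4))
print(bot.read_state()["tool_pos"],bot.read_state()["time"])
E
```

```text
slope -1.5283809518508622
tab 59 [504.3 118.1  31.6  12.2  89.4] [0.021  0.0308 0.0376]
bar 949 [ 571.6 -288.4   25.5  345.6    2.4] [0.0061 0.0115 0.0273]
[ 0.51604392 -0.40709389  0.21828621] 46.325
```

View pics/end.png

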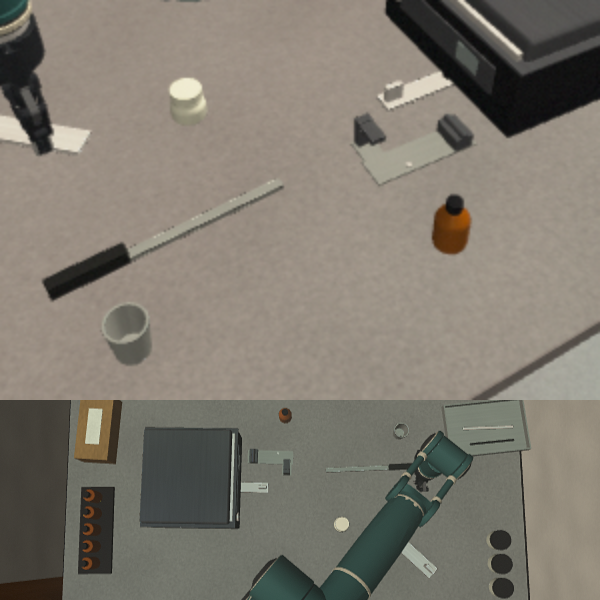

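The end picture shows the bar flat on the bench, from (50,285) to (283,183), clear of the machine and the fixture. The shim is under the front at (415,90), and the bottle, jar and cup stand where they were.

```bash
python3 -c "
from workcell import bot
print(bot.finish_job())"
```

```text
the job is handed in; nothing more can be done
None
```

The job is handed in at about 46 s of 72: the machine rests on the shim, which is home against the hidden stop, and the bar lies clear on the bench; an early missed grasp pressed a finger on the bar's handle at up to about 42 N for a moment.

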